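# Dress a proof press with its ink rollers and set them to type height

## Task

Lift every ink roller out of the drying rack and lay it by its spindle ends in a saddle of the proof press, letting none roll away onto the desk. Then turn the eccentric's lever so that the type-high gauge, lying flat on the press bed, just slides in under the middle of a roller without lifting it, with no more than about a millimetre of play, and slide it in there to check. Finally lay the gauge back on its felt rest, leaving the lever as set and the other things on the desk where they are.

Things in the scene. Friction and masses are not known exactly. Their poses are not given: they have to be found in the camera images.
- press: Inking unit of a table-top proof press, fixed: grey cast base 190 x 270 mm, bare steel bed on it. Origin: underside of the base, midway between the notched side rails; x along the rollers, y across them, z up. The bed's top is 36 mm above the origin and spans x -50 to 50, y -128 to 235 mm: at +y, 110 mm of bare bed stick out past the rails, the run-in for the gauge, open towards the rack.
- carriage: Grey notched rails (12 mm thick, at x +-72 mm, 250 mm long) that the eccentric raises and lowers. Origin: mid-carriage, at the axis height of a seated roller; axes as press. Open 45-degree V saddles at y 99, 33, -33, -99 mm, lips level with the axis; 6 mm end stops. At lever angle a (rad): origin 78 + 8 a mm above the press's, gap from bed to underside of seated rollers 26 + 8 a mm.
- saddle1 (a point): Where the middle of a roller's axis lies when the roller is seated in saddle 1 (saddle 1 is next to the run-in at the bed's +y end; each next one is 66 mm further to -y); moves up and down with the carriage, axes as the carriage.
- saddle2 (a point): Where the middle of a roller's axis lies when the roller is seated in saddle 2 (saddle 1 is next to the run-in at the bed's +y end; each next one is 66 mm further to -y); moves up and down with the carriage, axes as the carriage.
- saddle3 (a point): Where the middle of a roller's axis lies when the roller is seated in saddle 3 (saddle 1 is next to the run-in at the bed's +y end; each next one is 66 mm further to -y); moves up and down with the carriage, axes as the carriage.
- saddle4 (a point): Where the middle of a roller's axis lies when the roller is seated in saddle 4 (saddle 1 is next to the run-in at the bed's +y end; each next one is 66 mm further to -y); moves up and down with the carriage, axes as the carriage.
- eccentric (a joint): Angle (rad) of the eccentric shaft's hand lever on the press's -x side. 0: straight up; positive: leans to the press's +y, rollers raised; negative: leans to -y, rollers lowered. Range -0.85 to 0.85, starts at 0.15 to 0.7, stays where left; the ball needs about 7 N. Play of the gauge under a seated roller: 0 mm at -0.375, 1 mm at -0.25, 1.5 mm at -0.19.
- lever_ball (a point): Centre of the black ball (22 mm diameter) on the lever's end, 100 mm from the shaft's axis. The shaft runs along the press's x, 26 mm above the press's origin at y = 0; the ball is at x = -135 mm and swings in the y-z plane. Nothing else stands within 30 mm of the ball.
- rack: Beech drying rack, fixed to the desk: a 180 x 260 x 12 mm board with two notched rails (12 mm thick, at x = -72 and +72 mm). Origin: underside of the board, at its centre; rollers lie along its x. Notches at y = +99, +33, -33, -99 mm, of the same V shape as the press saddles; a roller in a notch has its axis 60 mm above the origin.
- roller1: Ink roller: black rubber body 32 mm diameter, 116 mm long, on a bare steel spindle 12 mm diameter, 176 mm long, 0.38 kg. Origin: middle of its axis; x along the axis (it may have rolled to any angle about x). Starts in a notch of the rack, if present; from two to four rollers are present (absent: None).
- roller2: Ink roller: black rubber body 32 mm diameter, 116 mm long, on a bare steel spindle 12 mm diameter, 176 mm long, 0.38 kg. Origin: middle of its axis; x along the axis (it may have rolled to any angle about x). Starts in a notch of the rack, if present; from two to four rollers are present (absent: None).
- roller3: Ink roller: black rubber body 32 mm diameter, 116 mm long, on a bare steel spindle 12 mm diameter, 176 mm long, 0.38 kg. Origin: middle of its axis; x along the axis (it may have rolled to any angle about x). Starts in a notch of the rack, if present; from two to four rollers are present (absent: None).
- roller4: Ink roller: black rubber body 32 mm diameter, 116 mm long, on a bare steel spindle 12 mm diameter, 176 mm long, 0.38 kg. Origin: middle of its axis; x along the axis (it may have rolled to any angle about x). Starts in a notch of the rack, if present; from two to four rollers are present (absent: None).
- gauge: Type-high gauge: a plain aluminium bar 160 mm long, 40 mm wide, 23 mm high, 0.3 kg. Origin: centre of the bar, 11.5 mm above its underside; x along the bar towards the nose, z up. The last 16 mm at +x are a nose only 15 mm high (stepped down on top). The ribbed end (x -80 to -15 mm) is for holding.
- gauge_face (a point): Point on the gauge's mid-line at mid-height, 45 mm from its centre towards the nose: the part of the full-height face to bring under a roller. Axes as the gauge.
- rest: The gauge's rest: dark wooden slip 190 x 62 x 6 mm with grey felt, fixed to the desk. Origin: underside, at its centre; x along its length. The gauge lies on it, along it, at the start (its centre is then 17.5 mm above the desk).
- ink_tin: Bystander: tin of ink, 72 mm diameter, 55 mm high. Origin: underside centre.
- brush_jar: Bystander: glass jar of brushes, 72 mm diameter, 180 mm high with the brushes. Origin: underside centre.
- boxwood_block: Bystander: engraved boxwood block 100 x 75 x 23 mm on the desk beside the press. Origin: underside centre.
Mind the look-alikes: they are no part of the job. What is shaped like the roller2 but yellow is not meant. What is shaped like the roller1 but yellow is not meant.

How it is judged (in metres and radians):
On the way, in this order (a step that is already met when the one before it is completed fails the run):
1. every roller lies seated in a saddle of the press (z of roller1 in the frame of carriage between -0.003 and 0.003 m and x of roller1 in the frame of carriage between -0.013 and 0.013 m and y of roller1 in the frame of carriage between -0.112 and 0.112 m and angle between the x axis of each of roller1, roller2, roller3, roller4 and the x axis of carriage, either way round below 0.06 rad and z of roller2 in the frame of carriage between -0.003 and 0.003 m and x of roller2 in the frame of carriage between -0.013 and 0.013 m and y of roller2 in the frame of carriage between -0.112 and 0.112 m and z of roller3 in the frame of carriage between -0.003 and 0.003 m and x of roller3 in the frame of carriage between -0.013 and 0.013 m and y of roller3 in the frame of carriage between -0.112 and 0.112 m and z of roller4 in the frame of carriage between -0.003 and 0.003 m and x of roller4 in the frame of carriage between -0.013 and 0.013 m and y of roller4 in the frame of carriage between -0.112 and 0.112 m), for 0.2 s.
2. with the lever set, the gauge lies flat on the bed under the middle of a seated roller (all of step 1 and value of joint eccentric between -0.42 and -0.14 rad and z of gauge_face in the frame of press between 0.04 and 0.0505 m and angle between gauge's own z axis and vertical below 0.06 rad and (horizontal distance between any of gauge_face, gauge and roller1 below 0.032 m or horizontal distance between any of gauge_face, gauge and roller2 below 0.032 m or horizontal distance between any of gauge_face, gauge and roller3 below 0.032 m or horizontal distance between any of gauge_face, gauge and roller4 below 0.032 m)), for 0.2 s.
At the end, for the whole second after the job is handed in: Every roller is seated in a press saddle (height within 3 mm, endways 13 mm, square within 0.06 rad); lever between -0.42 and -0.14 rad (gauge play about 0 to 1.9 mm); gauge flat on its rest (within 40 mm along, 25 mm across, 0.3 rad); all at rest (all of step 1 and value of joint eccentric between -0.42 and -0.14 rad and x of gauge in the frame of rest between -0.04 and 0.04 m and y of gauge in the frame of rest between -0.025 and 0.025 m and z of gauge in the frame of rest between 0.0145 and 0.0205 m and angle between the x axis of gauge and the x axis of rest, either way round below 0.3 rad and linear speed of each of gauge, roller1, roller2, roller3, roller4 below 0.02 m/s); the robot touches nothing.
It fails at once if a roller falls onto the desk (height (world z) of any of roller1, roller2, roller3, roller4 below 0.03 m).
It fails at once if a bystander (ink tin, brush jar, boxwood block) is pushed more than 3 cm (distance of any of ink_tin, brush_jar, boxwood_block from where it was at the start of the episode above 0.03 m).
It fails at once if the brush jar or ink tin is tipped over (angle between any of brush_jar, ink_tin's own z axis and vertical above 0.5 rad).
Of roller1, roller2, roller3, roller4 only 2 to 4 are there at a start; the rules pass over those that are not, and their reading is None.
At some moment in a run one of gauge may be knocked a few centimetres aside while the robot is not near it.
It also fails if it takes over 210 s, if anything falls off the work surface, if the arm or the gripper's body presses on something with over 40 N, if the wrist force passes 120 N, or if a joint passes its speed limit or range.

## Robot

A 6-joint arm with a two-finger parallel gripper is mounted at the origin on the work surface. World frame = base frame: x ahead of the robot, y to its left, z up, the work surface at z = 0. Lengths are in mm, angles in rad, forces in N, time in s.
With the tool pointing down it reaches from about 300 to 775 mm from the base axis. Payload 14.6 kg.
Tool frame: the origin (TCP) lies at the very end of the fingers, on their centre line; the grasp point (between the pads) lies 19 mm behind it; z points along the fingers, y is the line along which they close (so a half turn about z gives the same grasp; the last joint's range is limited). The gripper opens to 85 mm and grips with 20 to 120 N. Pads are 22 mm wide; open, the fingers measure 114 mm over their backs; the gripper's body (76 mm by 85 mm) begins 54 mm behind the grasp point. The pads swing forward as they close: fully open they stand 13 mm farther back than shut.
Start: joints at [-1.194, 0.3, 1.521, -0, 1.321, -0.067], TCP at [236.148, -496.713, 231.281] pointing down, gripper open.
Joint ranges: [-3.03, 3.03], [-0.79, 2.21], [0.23, 2.52], [-1.04, 4.18], [0, 3.07], [-2.55, 2.55]. Speed limits (rad/s): [2.22, 2.22, 2.57, 3.14, 3.14, 3.14].

## Interface

Orientations are given as a unit quaternion [x, y, z, w].
In Python, from station import monitor, viewer, close_job gives the robot as it stands.
- The arm moves only by the tool send_rows, never from a script. Its argument "plan" is a list of rows, each an object with "dp": the shift along the world's x, y, z scaled (see below), a list of three; "twist": the turn about the world's z scaled (see below). A call has 1 to 8 rows; each row is the pose to reach, as a shift and turn from the pose commanded when the call began; what a row does not reach only later rows make up. The controller multiplies each number of a shift by 250 mm and each number of a turn by 90 degrees. A row lasts 1/12 s, in which the tool goes at most 41.7 mm and 7.16 degrees, less where a joint would pass 70% of its speed; a pose out of reach is approached as far as the arm can. A call with a number of a shift or a turn outside -1 to 1 is refused whole. A call with a gripper value outside its range is refused whole. "gripper" is the gripper command: -1 is fully open, 1 is shut, values between are in proportion, set as the call begins (left out, the last holds). The fingers move at their own pace and stop on an object; "grip_force" is the grip in N (left out, the last holds). Time passes only in rows, so rows that repeat a pose let the fingers close. It gives the time, the measured TCP pose, the force, the opening and the grip force at its end, in the units of the state.
- monitor.state(): the state, without advancing time (a new reading comes with each control period).
- viewer.grab_frame(name): name is "side" or "top"; returns a dict with "color" (384x512x3 uint8, red, green, blue), "fov_y" (degrees; the focal length in pixels is half the picture's height over the tangent of half this angle, whatever the lens; pixels are square), "cx", "cy" (the principal point, pixels), "R" (3x3) and "t" (3): a world point X has camera coordinates R X + t. Camera axes: x right, y down, z forward; pixel columns grow to the right and rows downward; lengths in mm; the calibration is good to about 2 mm. A picture is of the moment at which its call begins. There is no depth.
- close_job(): hands the job in; it is judged then, once.
The state is a dict: "t": time; "joints": joint angles; "joint_vel": joint speeds; "joint_torque": joint torques, N m; "ee_pos": TCP position; "orientation": TCP orientation; "ft_force": force on the tool from outside, world axes, zero at the start; "wrist_torque": the same for the moment, N m; "finger_gap": finger opening in mm; "finger_force": force on a finger pad.
Only numpy, scipy, OpenCV 4.12 (cv2) and the standard library are available. Lean on these libraries where they do the work, as an engineer would, in place of code of your own. Each camera call takes 0.05 s, during which the arm holds its last target. There are 200 camera calls.

## Working session

There is one attempt and no reset: what is moved stays moved. The work goes in short steps, Python scripts to look and compute and a tool call to move; the robot and the scene stay as the last step left them, time stands still between calls to the robot, and variables do not carry over. Pictures are saved under pics/ and viewed, at most 15 in all, crops included, and the job is handed in when it is done.

Besides the shell and the picture viewer there is one more tool, called after ">>>" as name(argument=value, ...), one argument or row to a line, values as JSON. send_rows: Moves the arm, as the interface text tells. Its arguments: {"type":"object","properties":{"plan":{"type":"array"},"gripper":{"type":"number"},"grip_force":{"type":"number"}},"required":["plan"]}

```bash
mkdir -p pics; ls; cat > h.py <<'E'
import numpy as np, cv2
from station import monitor, viewer
def grab(n,f):
    d=viewer.grab_frame(n); cv2.imwrite('pics/'+f+'.png',d['color'][:,:,::-1]); np.save('pics/'+f+'.npy',d,allow_pickle=True); return d
def ld(f): return np.load('pics/'+f+'.npy',allow_pickle=True).item()
def ray(d,u,v,z):
    f=d['color'].shape[0]/2/np.tan(np.radians(d['fov_y'])/2)
    R=np.array(d['R']);t=np.array(d['t']);c=-R.T@t
    r=R.T@np.array([(u-d['cx'])/f,(v-d['cy'])/f,1]); return c+r*(z-c[2])/r[2]
def proj(d,X):
    f=d['color'].shape[0]/2/np.tan(np.radians(d['fov_y'])/2)
    p=(np.array(d['R'])@np.array(X,float).T).T+np.array(d['t']); return np.c_[p[:,0]/p[:,2]*f+d['cx'],p[:,1]/p[:,2]*f+d['cy']]
E
python3 - <<'E'
from h import *
for n in('top','side'):
    d=grab(n,n+'0'); R=np.array(d['R']);print(n,d['fov_y'],d['cx'],d['cy'],-R.T@np.array(d['t']),[k for k in d]); print(R.round(3))
    cv2.imwrite('pics/%s0b.png'%n,cv2.resize(d['color'][:,:,::-1],(800,600),interpolation=cv2.INTER_CUBIC))
print(monitor.state())
E
```

```text
pics
top 56.329674268557994 252.7877181960273 190.16335188692517 [ 255.61904374  -17.16019096 1465.76660689] ['color', 'fov_y', 'cx', 'cy', 'R', 't']
[[-0.027 -1.     0.011]
 [-0.984  0.024 -0.175]
 [ 0.175 -0.015 -0.985]]
side 46.22001739810207 258.8577487111577 194.07136134957017 [ 107.10313508 1118.78911484 1159.58411069] ['color', 'fov_y', 'cx', 'cy', 'R', 't']
[[-0.947 -0.319 -0.016]
 [-0.197  0.623 -0.757]
 [ 0.252 -0.714 -0.653]]
{'t': 0.1, 'joints': array([-1.19362451e+00,  3.00440538e-01,  1.52150254e+00, -4.66584900e-05,
        1.32072047e+00, -6.65588993e-02]), 'joint_vel': array([ 4.36758994e-04, -2.08821661e-03, -2.08471305e-03,  5.47134265e-04,
        9.83836962e-05,  6.93566210e-04]), 'joint_torque': array([ 1.88915437e-03, -5.44375813e+01, -3.62370336e+01, -8.81374922e-05,
        3.03570574e-03,  8.53245666e-06]), 'ee_pos': array([ 236.05238719, -496.53819669,  230.7713097 ]), 'orientation': array([ 9.75487262e-01,  2.20055251e-01, -1.05152556e-04, -5.25504166e-04]), 'ft_force': array([-0.04511717,  0.12723574,  0.83857266]), 'wrist_torque': array([-0.05372479, -0.01869723, -0.01500714]), 'finger_force': 0.0, 'finger_gap': 85.39790406431752}
```

View pics/top0b.png

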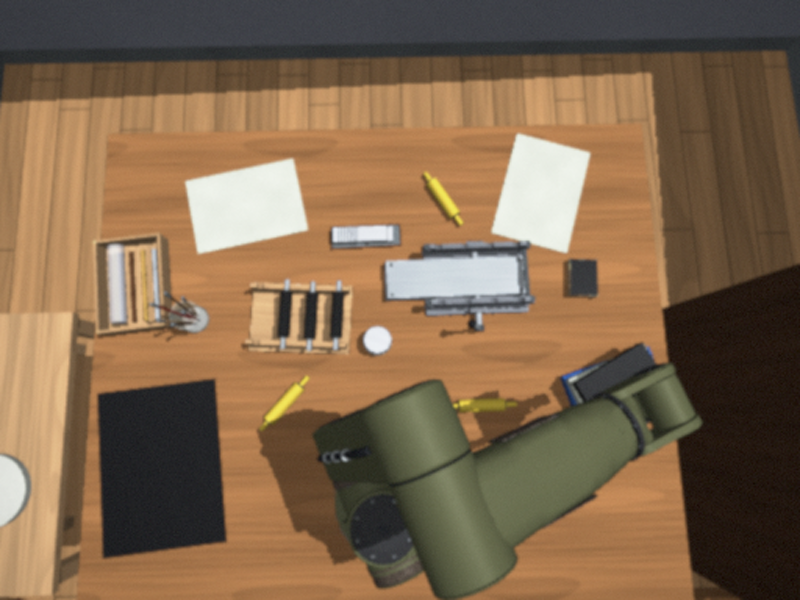

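View pics/side0b.png

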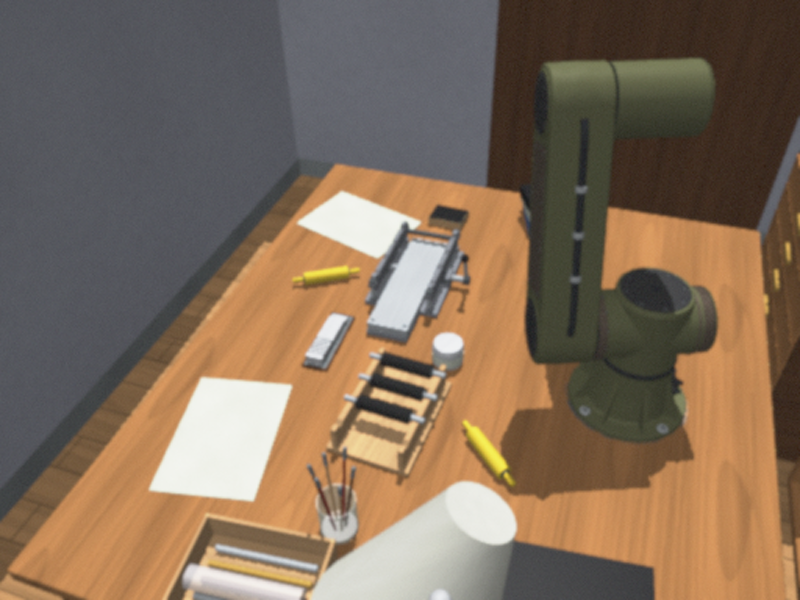

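The top view shows three black rollers in the rack (about (286,315), (311,315), (337,315)), the press at (460,280) with its lever at (477,320), the gauge on its rest at (365,235), and yellow look-alikes. The lens is a pinhole as far as I can tell, so I'll crop in closer for the corners.

```bash
python3 - <<'E'
from h import *
d=ld('top0'); c=d['color'][135:235,150:350,::-1]; cv2.imwrite('pics/c1.png',cv2.resize(c,(800,400),interpolation=cv2.INTER_CUBIC))
d=ld('side0'); c=d['color'][135:305,195:315,::-1]; cv2.imwrite('pics/c2.png',cv2.resize(c,(420,595),interpolation=cv2.INTER_CUBIC))
E
```

```text
(no output)
```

View pics/c1.png

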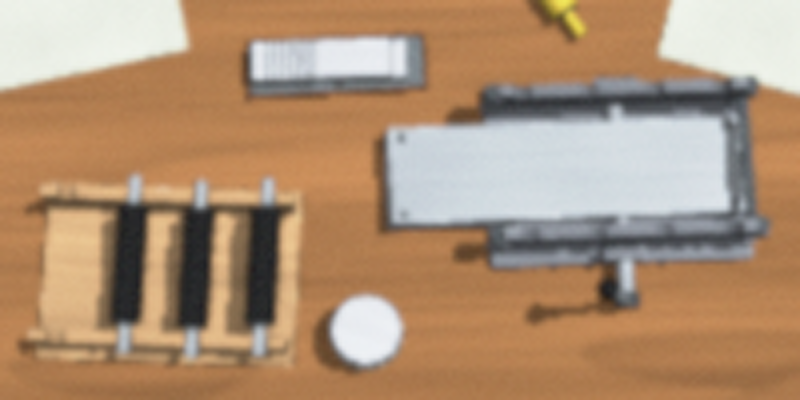

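View pics/c2.png

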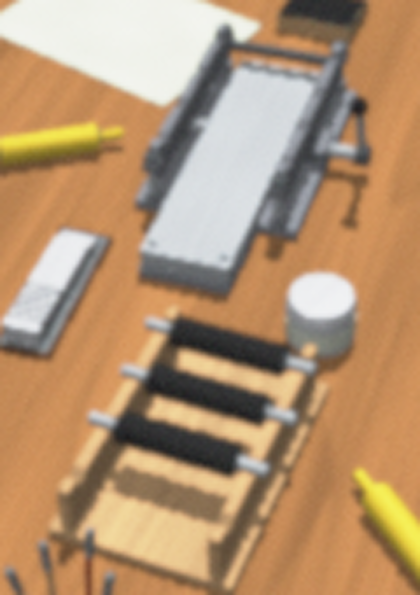

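```bash
cat > fit.py <<'E'
from h import *
from scipy.optimize import least_squares
T=ld('top0');S=ld('side0')
a=lambda L:[((x+.5)/4-.5+150,(y+.5)/4-.5+135) for x,y in L]
b=lambda L:[((x+.5)/3.5-.5+195,(y+.5)/3.5-.5+135) for x,y in L]
def fit(loc,pt,ps,g,name):
    loc=np.array(loc,float)
    def W(p):
        c,s=np.cos(p[2]),np.sin(p[2]);q=loc.copy();q[:,0]=p[0]+c*loc[:,0]-s*loc[:,1];q[:,1]=p[1]+s*loc[:,0]+c*loc[:,1];return q
    def r(p):
        q=W(p);o=[]
        if pt: o.append(proj(T,q)-np.array(pt))
        if ps: o.append(proj(S,q)-np.array(ps))
        return np.array(o).ravel()
    for m,(pp,ss) in {'both':(pt,ps),'top':(pt,None),'side':(None,ps)}.items():
        if m!='both' and not(pt and ps):continue
        pt_,ps_=pt,ps
        pt,ps=pp,ss
        s=least_squares(r,g,loss='soft_l1',x_scale=[1,1,.01]);print(name,m,s.x.round(4),'res',np.round(s.fun,1).tolist() if m=='both' else np.abs(s.fun).mean().round(2))
        pt,ps=pt_,ps_
if __name__=='__main__':
    fit([[50,235,36],[-50,235,36],[50,-128,36],[-50,-128,36]],a([(386,129),(389,228),(727,115),(727,213)]),b([(142,258),(232,275),(238,66),(322,72)]),[600,-150,0],'press')
    top=a([(136,176),(124,356),(201,181),(191,357),(268,178),(260,357)]);sd=b([(90,417),(268,468),(123,370),(296,418),(147,322),(315,368)])
    for i in range(3): fit([[88,0,60],[-88,0,60]],top[2*i:2*i+2],sd[2*i:2*i+2],[480,220,0],'roller')
    fit([[-80,20,29],[-80,-20,29],[64,20,29],[64,-20,29]],a([(252,82),(250,39),(408,80),(407,38)]),None,[650,100,-1.57],'gauge')
    fit([[-95,-31,6],[95,-31,6],[95,31,6]],a([(248,35),(423,36),(425,88)]),None,[650,100,-1.57],'rest')
    P=[ray(T,*a([(620,290)])[0],110)];print('ball~',P)
    print('tin',ray(T,*a([(367,330)])[0],55))
E
python3 fit.py
```

```text
press both [ 5.575738e+02 -2.452513e+02  2.680000e-02] res [-1.4, 1.3, -0.9, 0.6, 1.5, 0.4, 3.8, -0.2, -0.6, -0.4, -0.5, -0.1, 0.2, -0.7, -1.1, 1.4]
press top [ 5.594645e+02 -2.434725e+02  1.830000e-02] res 1.12
press side [ 5.558047e+02 -2.450667e+02  2.980000e-02] res 0.47
roller both [ 4.682247e+02  2.399553e+02 -5.060000e-02] res [0.1, 0.6, 0.5, -0.4, -0.1, 0.1, -0.1, 0.4]
roller top [ 4.686101e+02  2.410815e+02 -5.880000e-02] res 0.24
roller side [ 4.682098e+02  2.388535e+02 -4.260000e-02] res 0.03
roller both [ 4.622598e+02  1.749209e+02 -5.130000e-02] res [0.2, 0.4, 0.4, 0.5, -0.5, -0.0, -0.4, 0.3]
roller top [ 4.640412e+02  1.760077e+02 -5.630000e-02] res 0.02
roller side [ 4.611358e+02  1.739722e+02 -4.570000e-02] res 0.08
roller both [ 4.627125e+02  1.079979e+02 -5.350000e-02] res [0.2, 0.6, 0.2, -0.1, -0.3, 0.1, -0.2, 0.2]
roller top [ 4.638220e+02  1.089081e+02 -5.300000e-02] res 0.18
roller side [ 4.621481e+02  1.069836e+02 -5.370000e-02] res 0.05
gauge both [671.2762  34.4739  -1.5895] res [2.0, -7.3, 2.4, 12.8, -2.3, -7.0, -2.0, 12.8]
rest both [743.0983  35.2447  -1.6451] res [-0.9, 0.1, 0.3, 2.0, 0.4, -25.0]
ball~ [array([ 425.38177512, -234.32868754,  110.        ])]
tin [398.89340361   8.57455821  55.        ]
```

Poses are self-consistent: notch spacing is about 66 mm, and press yaw is about 0.028. Moving over the nearest roller, at (463, 108).

>>> send_rows(
  plan=[
    {"dp":[0.303,0.806,0],"twist":-0.105},
    {"dp":[0.303,0.806,0],"twist":-0.105},
    {"dp":[0.303,0.806,0],"twist":-0.105},
    {"dp":[0.303,0.806,0],"twist":-0.105},
    {"dp":[0.303,0.806,0],"twist":-0.105},
    {"dp":[0.303,0.806,0],"twist":-0.105},
    {"dp":[0.303,0.806,0],"twist":-0.105},
  ],
  gripper=-0.17,
  grip_force=40,
)

```text
t: 0.68
ee_pos: [312.6, -293.4, 231.5]
orientation: [0.99, 0.141, 0.0, 0.0]
ft_force: [-0.4, 0.4, 0.1]
finger_gap: 50.0
finger_force: 0.0
```

>>> send_rows(
  plan=[
    {"dp":[0.303,0.806,0],"twist":-0.105},
    {"dp":[0.303,0.806,0],"twist":-0.105},
    {"dp":[0.303,0.806,0],"twist":-0.105},
    {"dp":[0.303,0.806,0],"twist":-0.105},
    {"dp":[0.303,0.806,0],"twist":-0.105},
    {"dp":[0.303,0.806,0],"twist":-0.105},
    {"dp":[0.303,0.806,0],"twist":-0.105},
  ],
)

```text
t: 1.27
ee_pos: [388.5, -92.2, 231.2]
orientation: [0.998, 0.058, -0.0, -0.0]
ft_force: [-0.6, -1.2, -0.1]
finger_gap: 50.0
finger_force: 0.0
```

>>> send_rows(
  plan=[
    {"dp":[0.303,0.806,0],"twist":-0.106},
    {"dp":[0.303,0.806,0],"twist":-0.106},
    {"dp":[0.303,0.806,0],"twist":-0.106},
    {"dp":[0.303,0.806,0],"twist":-0.106},
    {"dp":[0.303,0.806,-0.24],"twist":-0.106},
    {"dp":[0.303,0.806,-0.24],"twist":-0.106},
    {"dp":[0.303,0.806,-0.24],"twist":-0.106},
    {"dp":[0.303,0.806,-0.24],"twist":-0.106},
  ],
)

```text
t: 1.93
ee_pos: [463.4, 107.1, 169.5]
orientation: [1.0, -0.026, -0.002, 0.0]
ft_force: [-0.2, -0.0, 0.4]
finger_gap: 49.6
finger_force: 0.0
```

```bash
python3 - <<'E'
from h import *
d=grab('top','t1');e=grab('side','s1')
a=cv2.resize(d['color'][140:225,235:345,::-1],(550,425),interpolation=cv2.INTER_CUBIC)
b=cv2.resize(e['color'][135:255,195:245+20,::-1],(245,420),interpolation=cv2.INTER_CUBIC)
o=np.zeros((600,800,3),np.uint8);o[:425,:550]=a;o[:420,550:795]=b;cv2.imwrite('pics/m1.png',o)
c=e['color'][170:290,220:320,::-1];cv2.imwrite('pics/m2.png',cv2.resize(c,(500,600),interpolation=cv2.INTER_CUBIC))
E
```

```text
(no output)
```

View pics/m2.png

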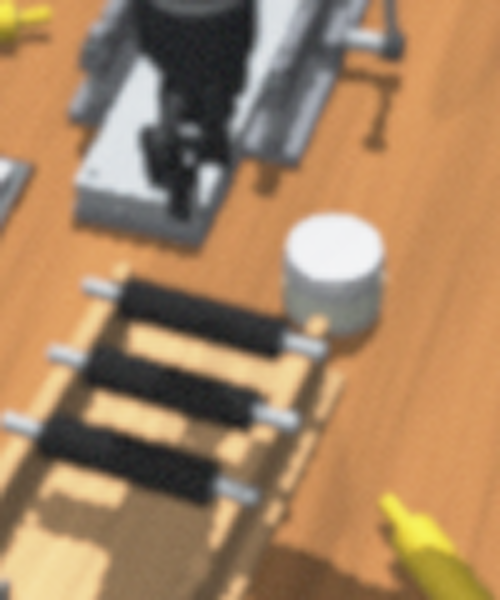

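View pics/m1.png

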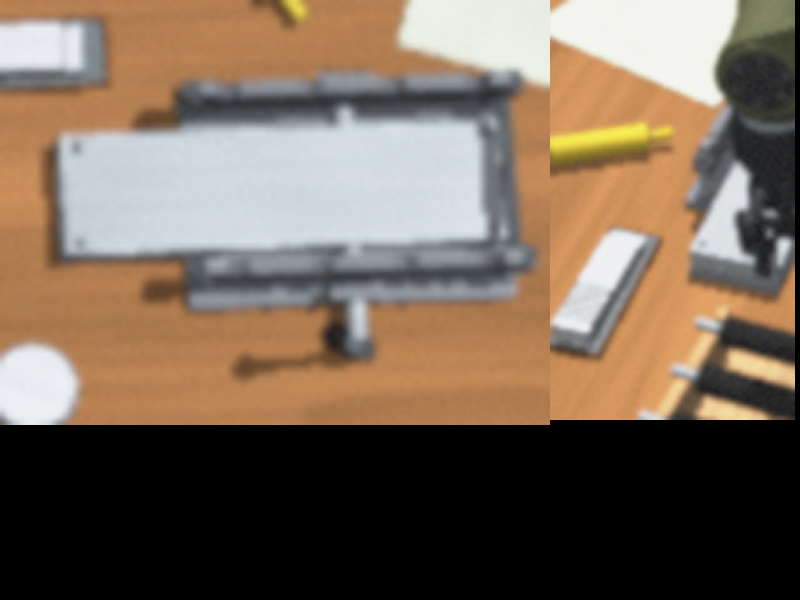

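```bash
python3 - <<'E'
import fit
from fit import *
fit.T=ld('t1')
a=lambda L:[((x+.5)/5-.5+235,(y+.5)/5-.5+140) for x,y in L]
b=lambda L:[((x+.5)/5-.5+220,(y+.5)/5-.5+170) for x,y in L]
s=ld('s1')
print('tcp proj m2',(proj(s,[[463.4,107.1,169.5]])-[220,170])*5)
fit.fit([[50,235,36],[-50,235,36],[72,122,84],[-72,122,84],[72,-122,84],[-72,-122,84]],a([(60,134),(65,260),(190,92),(200,262),(508,80),(525,256)]),None,[557,-245,0.02],'press')
for q in [(338,338)]: 
  for z in (105,115,122): print('ball',z,ray(fit.T,*a([q])[0],z), ray(ld('side0'),*[(360+.5)/3.5-.5+195,(104.5)/3.5-.5+135],z))
a=lambda L:[((x+.5)/4-.5+150,(y+.5)/4-.5+135) for x,y in L]
fit.T=ld('top0')
fit.fit([[-80,20,29],[-80,-20,29],[64,20,29],[64,-20,29]],a([(250,39),(252,82),(407,38),(408,80)]),None,[650,100,-1.57],'gauge')
fit.fit([[-95,-31,6],[95,-31,6],[95,31,6]],a([(248,97),(425,88),(423,36)]),None,[650,100,-1.57],'rest')
E
```

```text
tcp proj m2 [[196.91470854 196.89038187]]Traceback (most recent call last):
  File "<stdin>", line 8, in <module>
AttributeError: 'function' object has no attribute 'fit'
```

>>> send_rows(
  plan=[
    {"dp":[0,0,-0.16]},
    {"dp":[0,0,-0.32]},
    {"dp":[0,0,-0.42]},
    {"dp":[0,0,-0.48]},
    {"dp":[0,0,-0.508]},
    {"dp":[0,0,-0.508]},
    {"dp":[0,0,-0.508]},
  ],
)

```text
$.plan[0]: bad value
```

>>> send_rows(
  plan=[
    {"dp":[0,0,0]},
    {"dp":[0,0,0]},
    {"dp":[0,0,0]},
    {"dp":[0,0,0]},
    {"dp":[0,0,0]},
    {"dp":[0,0,0]},
  ],
  gripper=1,
  grip_force=40,
)

```text
$.plan[0]: bad value
```

```bash
python3 - <<'E'
import fit as F
from fit import *
F.T=ld('t1')
a=lambda L:[((x+.5)/5-.5+235,(y+.5)/5-.5+140) for x,y in L]
s=ld('s1')
print('tips proj m2',(proj(s,[[463.4,82,175],[463.4,132,175],[463,68,175],[463,146,175]])-[220,170])*5)
F.fit([[50,235,36],[-50,235,36],[72,122,84],[-72,122,84],[72,-122,84],[-72,-122,84]],a([(60,134),(65,260),(190,92),(200,262),(508,80),(525,256)]),None,[557,-245,0.02],'press')
for q in [(338,338)]: 
  for z in (105,115,122): print('ball',z,ray(F.T,*a([q])[0],z), ray(ld('side0'),*[(360+.5)/3.5-.5+195,(104.5)/3.5-.5+135],z))
a=lambda L:[((x+.5)/4-.5+150,(y+.5)/4-.5+135) for x,y in L]
F.T=ld('top0')
F.fit([[-80,20,29],[-80,-20,29],[64,20,29],[64,-20,29]],a([(250,39),(252,82),(407,38),(408,80)]),None,[650,100,-1.57],'gauge')
F.fit([[-95,-31,6],[95,-31,6],[95,31,6]],a([(248,97),(425,88),(423,36)]),None,[650,100,-1.57],'rest')
E
```

```text
tips proj m2 [[208.9984322  165.91968703]
 [184.36450191 215.77417575]
 [216.25964249 152.51238844]
 [177.84219365 230.31242848]]
press both [ 5.598055e+02 -2.517044e+02  1.260000e-02] res [-0.2, 0.4, -0.3, -0.8, 1.9, -0.5, 1.8, 1.2, -0.7, -0.2, -1.2, 0.1]
ball 105 [ 425.95305129 -225.81978489  105.        ] [ 427.65928481 -247.46847466  105.        ]
ball 115 [ 424.70130094 -224.28638752  115.        ] [ 424.61963964 -234.51305863  115.        ]
ball 122 [ 423.82507569 -223.21300936  122.        ] [ 422.49188803 -225.44426741  122.        ]
gauge both [683.3777  34.2234  -1.5831] res [2.5, 0.7, 1.9, -0.7, -2.1, 0.6, -2.3, -0.6]
rest both [684.2807  37.2262  -1.5527] res [-0.6, 0.1, 0.4, 0.5, 0.2, -0.7]
```

```bash
python3 - <<'E'
import fit as F
from fit import *
F.T=ld('t1')
a=lambda L:[((x+.5)/5-.5+235,(y+.5)/5-.5+140) for x,y in L]
b=lambda L:[((x+.5)/3.5-.5+195,(y+.5)/3.5-.5+135) for x,y in L]
A=a([(60,134),(65,260),(190,92),(200,262),(508,80),(525,256)])
F.fit([[50,235,36],[-50,235,36],[72,128,84],[-72,128,84],[72,-128,84],[-72,-128,84]],A,None,[557,-245,0.02],'press')
# side: near bed corners + posts
B=b([(142,258),(232,275),(152,157),(275,215),(224,33),(340,46)])
F.fit([[50,235,36],[-50,235,36],[72,128,84],[-72,128,84],[72,-128,84],[-72,-128,84]],A,B,[557,-245,0.02],'press2')
F.fit([[50,235,36],[-50,235,36],[72,-128,84],[-72,-128,84]],A[:2]+A[4:],B[:2]+B[4:],[557,-245,0.02],'press3')
E
```

```text
press both [ 5.598913e+02 -2.508020e+02  1.380000e-02] res [-0.4, 0.5, -0.5, -0.7, 0.2, -0.4, 0.0, 1.3, 0.6, -0.3, 0.1, -0.0]
press2 both [ 5.578416e+02 -2.490421e+02  1.780000e-02] res [-0.9, 1.2, -0.9, 0.0, -0.3, 0.3, -0.3, 1.9, 0.1, 0.1, -0.2, 0.4, -0.8, -1.3, -0.8, -0.9, -0.2, -0.9, 0.9, -10.7, -0.4, -1.9, -0.5, -0.1]
press2 top [ 5.598913e+02 -2.508020e+02  1.380000e-02] res 0.41
press2 side [ 5.542550e+02 -2.423341e+02  1.920000e-02] res 1.23
press3 both [ 5.570459e+02 -2.494276e+02  2.100000e-02] res [-0.8, 1.5, -0.7, 0.4, 0.1, 0.2, -0.0, 0.5, -0.4, -1.2, -0.3, -0.9, -0.3, -1.9, -0.3, -0.2]
press3 top [ 5.593295e+02 -2.509930e+02  1.510000e-02] res 0.38
press3 side [ 5.540565e+02 -2.441026e+02  2.330000e-02] res 0.29
```

>>> send_rows(
  plan=[
    {"dp":[0,0,-0.16],"twist":0},
    {"dp":[0,0,-0.32],"twist":0},
    {"dp":[0,0,-0.42],"twist":0},
    {"dp":[0,0,-0.48],"twist":0},
    {"dp":[0,0,-0.508],"twist":0},
    {"dp":[0,0,-0.508],"twist":0},
    {"dp":[0,0,-0.508],"twist":0},
  ],
)

```text
t: 2.62
ee_pos: [464.3, 107.1, 45.6]
orientation: [1.0, -0.027, 0.001, -0.0]
ft_force: [0.7, 0.8, -0.8]
finger_gap: 50.1
finger_force: 0.0
```

>>> send_rows(
  plan=[
    {"dp":[0,0,0],"twist":0},
    {"dp":[0,0,0],"twist":0},
    {"dp":[0,0,0],"twist":0},
    {"dp":[0,0,0],"twist":0},
    {"dp":[0,0,0],"twist":0},
    {"dp":[0,0,0],"twist":0},
  ],
  gripper=1,
  grip_force=40,
)

```text
t: 3.12
ee_pos: [464.6, 109.1, 46.3]
orientation: [1.0, -0.026, 0.002, -0.001]
ft_force: [-1.1, 13.2, 7.5]
finger_gap: 30.9
finger_force: 39.7
```

>>> send_rows(
  plan=[
    {"dp":[0,0,0.1],"twist":0},
    {"dp":[0,0,0.26],"twist":0},
    {"dp":[0,0,0.42],"twist":0},
    {"dp":[0,0,0.52],"twist":0},
    {"dp":[0.04,-0.14,0.52],"twist":0},
    {"dp":[0.08,-0.3,0.52],"twist":0},
    {"dp":[0.12,-0.45,0.52],"twist":0},
    {"dp":[0.16,-0.58,0.52],"twist":0},
  ],
)

```text
t: 3.78
ee_pos: [503.5, -39.4, 175.5]
orientation: [1.0, -0.026, 0.001, 0.0]
ft_force: [0.5, 0.5, -2.7]
finger_gap: 30.5
finger_force: 41.5
```

>>> send_rows(
  plan=[
    {"dp":[0.04,-0.16,0],"twist":0.044},
    {"dp":[0.08,-0.32,0],"twist":0.044},
    {"dp":[0.12,-0.48,0],"twist":0.044},
    {"dp":[0.16,-0.64,0],"twist":0.044},
    {"dp":[0.19,-0.8,0],"twist":0.044},
    {"dp":[0.21,-0.92,0],"twist":0.044},
    {"dp":[0.22,-0.983,0],"twist":0.044},
    {"dp":[0.22,-0.983,0],"twist":0.044},
  ],
)

```text
t: 4.45
ee_pos: [558.0, -286.3, 174.6]
orientation: [1.0, 0.007, 0.0, 0.0]
ft_force: [-0.1, -0.0, -4.0]
finger_gap: 30.7
finger_force: 41.5
```

>>> send_rows(
  plan=[
    {"dp":[0,0,-0.1],"twist":0},
    {"dp":[0,0,-0.2],"twist":0},
    {"dp":[0,0,-0.27],"twist":0},
    {"dp":[0,0,-0.32],"twist":0},
    {"dp":[0,0,-0.36],"twist":0},
    {"dp":[0,0,-0.36],"twist":0},
  ],
)

```text
t: 4.95
ee_pos: [557.9, -282.4, 82.9]
orientation: [1.0, 0.008, -0.001, -0.001]
ft_force: [-0.1, 1.1, -3.1]
finger_gap: 30.6
finger_force: 41.4
```

```bash
python3 - <<'E'
from h import *
d=grab('top','t2');e=grab('side','s2')
a=cv2.resize(d['color'][140:225,235:345,::-1],(550,425),interpolation=cv2.INTER_CUBIC)
b=cv2.resize(e['color'][125:245,195:265+10,::-1],(245,420),interpolation=cv2.INTER_CUBIC)
o=np.zeros((425,795,3),np.uint8);o[:425,:550]=a;o[:420,550:795]=b;cv2.imwrite('pics/m3.png',o)
E
```

```text
(no output)
```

View pics/m3.png

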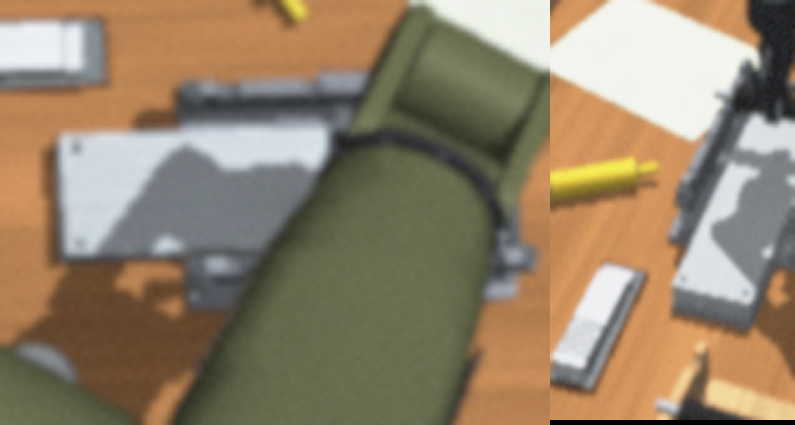

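The roller is held over saddle 3. The top view is hidden by the arm, so I'll lower by feel.

>>> send_rows(
  plan=[
    {"dp":[0,0,-0.03],"twist":0},
    {"dp":[0,0,-0.05],"twist":0},
    {"dp":[0,0,-0.06],"twist":0},
    {"dp":[0,0,-0.06],"twist":0},
  ],
)

```text
t: 5.38
ee_pos: [558.6, -283.5, 69.6]
orientation: [1.0, 0.008, 0.0, 0.001]
ft_force: [1.8, -3.5, -2.3]
finger_gap: 30.4
finger_force: 41.5
```

>>> send_rows(
  plan=[
    {"dp":[0,0,-0.008],"twist":0},
    {"dp":[0,0,-0.012],"twist":0},
    {"dp":[0,0,-0.012],"twist":0},
  ],
)

```text
t: 5.63
ee_pos: [559.1, -284.5, 68.3]
orientation: [1.0, 0.008, 0.001, 0.002]
ft_force: [-3.2, -6.3, 10.6]
finger_gap: 30.5
finger_force: 43.0
```

>>> send_rows(
  plan=[
    {"dp":[0,-0.006,-0.002],"twist":0},
    {"dp":[0,-0.006,-0.002],"twist":0},
    {"dp":[0,-0.006,-0.002],"twist":0},
  ],
)

```text
t: 5.88
ee_pos: [559.2, -285.5, 67.3]
orientation: [1.0, 0.008, 0.001, 0.001]
ft_force: [0.2, -5.1, 7.1]
finger_gap: 30.5
finger_force: 42.4
```

>>> send_rows(
  plan=[
    {"dp":[0,0,0],"twist":0},
    {"dp":[0,0,0],"twist":0},
    {"dp":[0,0,0],"twist":0},
    {"dp":[0,0,0],"twist":0},
  ],
  gripper=-0.17,
)

```text
t: 6.22
ee_pos: [558.4, -284.3, 65.6]
orientation: [1.0, 0.008, -0.0, -0.0]
ft_force: [0.6, -0.0, 0.8]
finger_gap: 49.9
finger_force: 0.0
```

>>> send_rows(
  plan=[
    {"dp":[0,0,0.08],"twist":0},
    {"dp":[0,0,0.2],"twist":0},
    {"dp":[0,0,0.36],"twist":0},
    {"dp":[0,0,0.44],"twist":0},
    {"dp":[0,0.16,0.44],"twist":0},
    {"dp":[0,0.32,0.44],"twist":0},
    {"dp":[0,0.48,0.44],"twist":0},
    {"dp":[0,0.6,0.44],"twist":0},
  ],
)

```text
t: 6.88
ee_pos: [558.0, -131.8, 175.8]
orientation: [1.0, 0.009, -0.0, -0.0]
ft_force: [1.4, -0.4, -0.5]
finger_gap: 50.1
finger_force: 0.0
```

>>> send_rows(
  plan=[
    {"dp":[-0.04,0.16,0],"twist":-0.044},
    {"dp":[-0.08,0.32,0],"twist":-0.044},
    {"dp":[-0.14,0.48,0],"twist":-0.044},
    {"dp":[-0.2,0.64,0],"twist":-0.044},
    {"dp":[-0.26,0.8,0],"twist":-0.044},
    {"dp":[-0.32,0.92,0],"twist":-0.044},
    {"dp":[-0.36,1,0],"twist":-0.044},
    {"dp":[-0.36,1,0],"twist":-0.044},
  ],
)

```text
t: 7.55
ee_pos: [466.7, 118.7, 175.9]
orientation: [1.0, -0.024, -0.0, -0.0]
ft_force: [0.3, -0.4, -0.1]
finger_gap: 50.0
finger_force: 0.0
```

```bash
python3 - <<'E'
from h import *
d=grab('top','t3');e=grab('side','s3')
a=cv2.resize(d['color'][140:225,235:345,::-1],(550,425),interpolation=cv2.INTER_CUBIC)
b=cv2.resize(e['color'][125:245,195:265+10,::-1],(245,420),interpolation=cv2.INTER_CUBIC)
o=np.zeros((425,795,3),np.uint8);o[:425,:550]=a;o[:420,550:795]=b;cv2.imwrite('pics/m4.png',o)
E
```

```text
(no output)
```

View pics/m4.png

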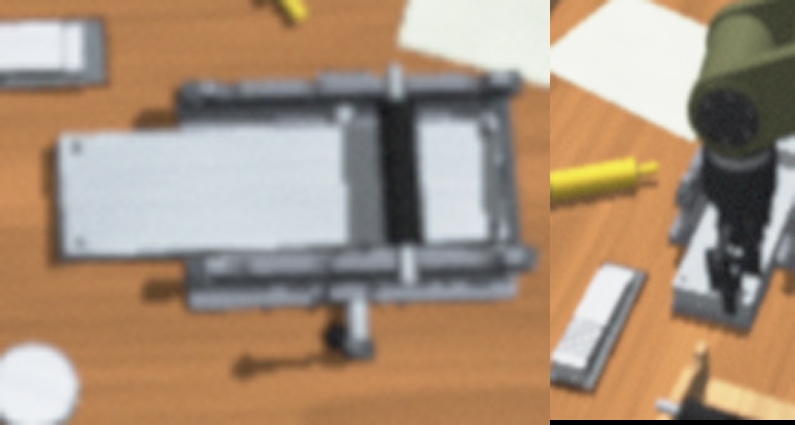

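The first roller lies across both rails with its ends at (396,68) and (409,285). I'll measure it against the saddle position.

```bash
python3 - <<'E'
import fit as F
from fit import *
F.T=ld('t3')
a=lambda L:[((x+.5)/5-.5+235,(y+.5)/5-.5+140) for x,y in L]
F.fit([[88,0,80.5],[-88,0,80.5]],a([(396,67),(409,285)]),None,[557,-285,0.02],'roll3')
F.T=ld('top0')
a=lambda L:[((x+.5)/4-.5+150,(y+.5)/4-.5+135) for x,y in L]
E
```

```text
roll3 both [ 5.578159e+02 -2.872968e+02  1.500000e-03] res [0.0, 0.1, -0.0, -0.1]
```

>>> send_rows(
  plan=[
    {"dp":[-0.018,0.14,0],"twist":0},
    {"dp":[-0.018,0.244,0],"twist":0},
    {"dp":[-0.018,0.244,-0.1],"twist":0},
    {"dp":[-0.018,0.244,-0.25],"twist":0},
    {"dp":[-0.018,0.244,-0.38],"twist":0},
    {"dp":[-0.018,0.244,-0.48],"twist":0},
    {"dp":[-0.018,0.244,-0.528],"twist":0},
    {"dp":[-0.018,0.244,-0.528],"twist":0},
  ],
)

```text
t: 8.32
ee_pos: [463.0, 175.1, 41.0]
orientation: [1.0, -0.027, -0.002, 0.001]
ft_force: [-1.3, 0.5, 0.4]
finger_gap: 50.3
finger_force: 0.0
```

>>> send_rows(
  plan=[
    {"dp":[0,0,0],"twist":0},
    {"dp":[0,0,0],"twist":0},
    {"dp":[0,0,0],"twist":0},
    {"dp":[0,0,0],"twist":0},
    {"dp":[0,0,0],"twist":0},
    {"dp":[0,0,0],"twist":0},
  ],
  gripper=1,
)

```text
t: 8.82
ee_pos: [464.7, 175.9, 44.9]
orientation: [1.0, -0.026, 0.001, 0.0]
ft_force: [0.7, -5.8, -1.9]
finger_gap: 30.9
finger_force: 39.7
```

>>> send_rows(
  plan=[
    {"dp":[0,0,0.1],"twist":0},
    {"dp":[0,0,0.26],"twist":0},
    {"dp":[0,0,0.42],"twist":0},
    {"dp":[0,0,0.52],"twist":0},
    {"dp":[0.04,-0.15,0.52],"twist":0},
    {"dp":[0.08,-0.31,0.52],"twist":0},
    {"dp":[0.12,-0.46,0.52],"twist":0},
    {"dp":[0.16,-0.6,0.52],"twist":0},
  ],
)

```text
t: 9.48
ee_pos: [504.1, 24.5, 175.1]
orientation: [1.0, -0.026, 0.001, -0.0]
ft_force: [0.7, 0.8, -3.4]
finger_gap: 30.5
finger_force: 41.1
```

>>> send_rows(
  plan=[
    {"dp":[0.04,-0.16,0],"twist":0.041},
    {"dp":[0.08,-0.32,0],"twist":0.041},
    {"dp":[0.12,-0.48,0],"twist":0.041},
    {"dp":[0.16,-0.64,0],"twist":0.041},
    {"dp":[0.19,-0.8,0],"twist":0.041},
    {"dp":[0.21,-0.92,0],"twist":0.041},
    {"dp":[0.216,-0.986,0],"twist":0.041},
    {"dp":[0.216,-0.986,0],"twist":0.041},
  ],
)

```text
t: 10.15
ee_pos: [557.6, -223.2, 174.2]
orientation: [1.0, 0.004, 0.0, 0.0]
ft_force: [-0.6, 0.9, -3.9]
finger_gap: 30.6
finger_force: 41.1
```

>>> send_rows(
  plan=[
    {"dp":[0,0,-0.1],"twist":0},
    {"dp":[0,0,-0.2],"twist":0},
    {"dp":[0,0,-0.28],"twist":0},
    {"dp":[0,0,-0.34],"twist":0},
    {"dp":[0,0,-0.38],"twist":0},
    {"dp":[0,0,-0.41],"twist":0},
    {"dp":[0,0,-0.428],"twist":0},
    {"dp":[0,0,-0.428],"twist":0},
  ],
)

```text
t: 10.82
ee_pos: [557.9, -219.7, 66.7]
orientation: [1.0, 0.006, -0.0, -0.0]
ft_force: [0.1, -0.4, -2.9]
finger_gap: 30.6
finger_force: 41.2
```

>>> send_rows(
  plan=[
    {"dp":[0,0,-0.004],"twist":0},
    {"dp":[0,0,-0.004],"twist":0},
    {"dp":[0,0,-0.004],"twist":0},
  ],
)

```text
t: 11.07
ee_pos: [558.2, -220.1, 66.5]
orientation: [1.0, 0.006, 0.0, 0.0]
ft_force: [-0.1, -1.7, -3.1]
finger_gap: 30.7
finger_force: 41.2
```

>>> send_rows(
  plan=[
    {"dp":[0,0,-0.004],"twist":0},
    {"dp":[0,0,-0.004],"twist":0},
    {"dp":[0,0,-0.004],"twist":0},
  ],
)

```text
t: 11.32
ee_pos: [558.3, -220.2, 65.5]
orientation: [1.0, 0.006, 0.001, 0.0]
ft_force: [-1.8, 0.3, 4.7]
finger_gap: 30.9
finger_force: 41.8
```

>>> send_rows(
  plan=[
    {"dp":[0,0,0],"twist":0},
    {"dp":[0,0,0],"twist":0},
    {"dp":[0,0,0],"twist":0},
    {"dp":[0,0,0],"twist":0},
  ],
  gripper=-0.17,
)

```text
t: 11.65
ee_pos: [557.9, -219.9, 64.7]
orientation: [1.0, 0.006, -0.0, -0.0]
ft_force: [-0.2, 0.3, -0.6]
finger_gap: 50.3
finger_force: 0.0
```

>>> send_rows(
  plan=[
    {"dp":[0,0,0.08],"twist":0},
    {"dp":[0,0,0.2],"twist":0},
    {"dp":[0,0,0.36],"twist":0},
    {"dp":[0,0,0.44],"twist":0},
    {"dp":[0,0.16,0.44],"twist":0},
    {"dp":[0,0.32,0.44],"twist":0},
    {"dp":[0,0.48,0.44],"twist":0},
    {"dp":[0,0.6,0.44],"twist":0},
  ],
)

```text
t: 12.32
ee_pos: [557.5, -67.4, 174.9]
orientation: [1.0, 0.006, 0.0, -0.0]
ft_force: [0.2, 0.3, -0.0]
finger_gap: 50.1
finger_force: 0.0
```

>>> send_rows(
  plan=[
    {"dp":[-0.04,0.16,0],"twist":-0.041},
    {"dp":[-0.08,0.32,0],"twist":-0.041},
    {"dp":[-0.14,0.48,0],"twist":-0.041},
    {"dp":[-0.2,0.64,0],"twist":-0.041},
    {"dp":[-0.26,0.8,0],"twist":-0.041},
    {"dp":[-0.32,0.92,0],"twist":-0.041},
    {"dp":[-0.36,1,0],"twist":-0.041},
    {"dp":[-0.36,1,0],"twist":-0.041},
  ],
)

```text
t: 12.98
ee_pos: [466.2, 183.2, 174.9]
orientation: [1.0, -0.024, -0.0, -0.0]
ft_force: [-0.1, 0.0, 0.9]
finger_gap: 49.4
finger_force: 0.0
```

>>> send_rows(
  plan=[
    {"dp":[0,0.14,0],"twist":0},
    {"dp":[0,0.246,0],"twist":0},
    {"dp":[0,0.246,-0.1],"twist":0},
    {"dp":[0,0.246,-0.25],"twist":0},
    {"dp":[0,0.246,-0.38],"twist":0},
    {"dp":[0,0.246,-0.48],"twist":0},
    {"dp":[0,0.246,-0.526],"twist":0},
    {"dp":[0,0.246,-0.526],"twist":0},
  ],
)

```text
t: 13.65
ee_pos: [467.1, 240.8, 41.1]
orientation: [1.0, -0.026, -0.002, 0.001]
ft_force: [0.2, -0.5, 0.2]
finger_gap: 49.8
finger_force: 0.0
```

>>> send_rows(
  plan=[
    {"dp":[0,0,0],"twist":0},
    {"dp":[0,0,0],"twist":0},
    {"dp":[0,0,0],"twist":0},
    {"dp":[0,0,0],"twist":0},
    {"dp":[0,0,0],"twist":0},
    {"dp":[0,0,0],"twist":0},
  ],
  gripper=1,
)

```text
t: 14.15
ee_pos: [468.8, 241.6, 44.8]
orientation: [1.0, -0.026, 0.001, -0.0]
ft_force: [0.5, -4.6, 7.9]
finger_gap: 30.8
finger_force: 40.4
```

>>> send_rows(
  plan=[
    {"dp":[0,0,0.1],"twist":0},
    {"dp":[0,0,0.26],"twist":0},
    {"dp":[0,0,0.42],"twist":0},
    {"dp":[0,0,0.52],"twist":0},
    {"dp":[0.04,-0.15,0.52],"twist":0},
    {"dp":[0.08,-0.31,0.52],"twist":0},
    {"dp":[0.12,-0.46,0.52],"twist":0},
    {"dp":[0.16,-0.6,0.52],"twist":0},
  ],
)

```text
t: 14.82
ee_pos: [507.8, 89.8, 173.9]
orientation: [1.0, -0.026, 0.0, -0.0]
ft_force: [1.6, -0.2, -4.3]
finger_gap: 30.8
finger_force: 41.4
```

>>> send_rows(
  plan=[
    {"dp":[0.04,-0.16,0],"twist":0.041},
    {"dp":[0.08,-0.32,0],"twist":0.041},
    {"dp":[0.12,-0.48,0],"twist":0.041},
    {"dp":[0.15,-0.64,0],"twist":0.041},
    {"dp":[0.18,-0.8,0],"twist":0.041},
    {"dp":[0.2,-0.92,0],"twist":0.041},
    {"dp":[0.2,-0.982,0],"twist":0.041},
    {"dp":[0.2,-0.982,0],"twist":0.041},
  ],
)

```text
t: 15.48
ee_pos: [557.6, -157.0, 173.2]
orientation: [1.0, 0.004, -0.0, 0.0]
ft_force: [-0.6, 0.2, -4.0]
finger_gap: 30.6
finger_force: 41.4
```

>>> send_rows(
  plan=[
    {"dp":[0,0,-0.1],"twist":0},
    {"dp":[0,0,-0.2],"twist":0},
    {"dp":[0,0,-0.28],"twist":0},
    {"dp":[0,0,-0.34],"twist":0},
    {"dp":[0,0,-0.38],"twist":0},
    {"dp":[0,0,-0.41],"twist":0},
    {"dp":[0,0,-0.426],"twist":0},
    {"dp":[0,0,-0.426],"twist":0},
  ],
)

```text
t: 16.15
ee_pos: [558.0, -153.8, 66.8]
orientation: [1.0, 0.006, 0.0, 0.0]
ft_force: [0.7, 0.6, -3.8]
finger_gap: 30.6
finger_force: 41.5
```

>>> send_rows(
  plan=[
    {"dp":[0,0,-0.006],"twist":0},
    {"dp":[0,0,-0.006],"twist":0},
    {"dp":[0,0,-0.006],"twist":0},
  ],
)

```text
t: 16.4
ee_pos: [558.3, -154.0, 66.1]
orientation: [1.0, 0.006, 0.001, 0.0]
ft_force: [1.2, 1.1, -2.1]
finger_gap: 30.6
finger_force: 41.7
```

>>> send_rows(
  plan=[
    {"dp":[0,0,-0.004],"twist":0},
    {"dp":[0,0,-0.004],"twist":0},
    {"dp":[0,0,-0.004],"twist":0},
  ],
)

```text
t: 16.65
ee_pos: [558.5, -154.2, 65.6]
orientation: [1.0, 0.006, 0.001, 0.0]
ft_force: [-2.6, 1.0, 6.3]
finger_gap: 30.5
finger_force: 42.6
```

>>> send_rows(
  plan=[
    {"dp":[0,0,0],"twist":0},
    {"dp":[0,0,0],"twist":0},
    {"dp":[0,0,0],"twist":0},
    {"dp":[0,0,0],"twist":0},
  ],
  gripper=-0.17,
)

```text
t: 16.98
ee_pos: [557.9, -154.0, 64.3]
orientation: [1.0, 0.006, 0.0, 0.0]
ft_force: [-0.6, 0.0, -0.4]
finger_gap: 49.8
finger_force: 0.0
```

>>> send_rows(
  plan=[
    {"dp":[0,0,0.08],"twist":0},
    {"dp":[0,0,0.2],"twist":0},
    {"dp":[0,0,0.36],"twist":0},
    {"dp":[0,0,0.48],"twist":0},
    {"dp":[0,0.16,0.48],"twist":0},
    {"dp":[-0.1,0.32,0.48],"twist":0},
    {"dp":[-0.2,0.45,0.48],"twist":0},
    {"dp":[-0.2,0.6,0.48],"twist":0},
  ],
)

```text
t: 17.65
ee_pos: [505.1, -3.4, 184.1]
orientation: [1.0, 0.005, -0.001, 0.0]
ft_force: [0.4, 1.4, 0.7]
finger_gap: 50.3
finger_force: 0.0
```

>>> send_rows(
  plan=[
    {"dp":[-0.1,0.1,0],"twist":0},
    {"dp":[-0.2,0.2,0],"twist":0},
    {"dp":[-0.3,0.2,0],"twist":0},
    {"dp":[-0.3,0.2,0],"twist":0},
  ],
)

```text
t: 17.98
ee_pos: [429.8, 47.2, 184.2]
orientation: [1.0, 0.007, -0.001, -0.0]
ft_force: [-1.3, 0.3, -0.2]
finger_gap: 50.3
finger_force: 0.0
```

```bash
python3 - <<'E'
from h import *
d=grab('top','t4');e=grab('side','s4')
a=cv2.resize(d['color'][135:225,195:345,::-1],(800,480),interpolation=cv2.INTER_CUBIC)
cv2.imwrite('pics/m5.png',a)
E
```

```text
(no output)
```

View pics/m5.png

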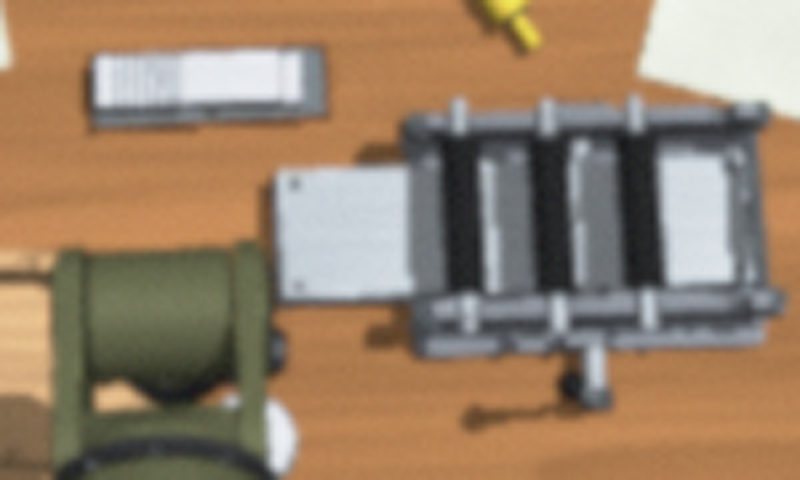

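All three rollers are seated in saddles 1 to 3, evenly spaced. Next, the lever.

>>> send_rows(
  plan=[
    {"dp":[-0.02,-0.16,0],"twist":0},
    {"dp":[-0.04,-0.32,0],"twist":0},
    {"dp":[-0.04,-0.48,0],"twist":0},
    {"dp":[-0.04,-0.64,0],"twist":0},
    {"dp":[-0.04,-0.8,0],"twist":0},
    {"dp":[-0.04,-0.92,0],"twist":0},
    {"dp":[-0.04,-1,0],"twist":0},
    {"dp":[-0.04,-1,0],"twist":0},
  ],
)

```text
t: 18.75
ee_pos: [423.0, -207.9, 184.0]
orientation: [1.0, 0.004, -0.0, 0.0]
ft_force: [0.9, 0.7, 0.1]
finger_gap: 49.9
finger_force: 0.0
```

>>> send_rows(
  plan=[
    {"dp":[0,-0.08,0],"twist":0},
    {"dp":[0,-0.08,0],"twist":0},
    {"dp":[0,-0.08,0],"twist":0},
  ],
)

```text
t: 19.0
ee_pos: [423.1, -224.4, 184.0]
orientation: [1.0, 0.005, -0.0, -0.0]
ft_force: [0.4, 0.7, -0.0]
finger_gap: 49.9
finger_force: 0.0
```

```bash
python3 - <<'E'
from h import *
d=ld('t4'); z=121
print('ball',ray(d,(573.5)/5.3333-.5+195,385.5/5.3333-.5+135,z))
for n,p,z in [('r1',[(459,100),(471,325)],80),('r2',[(548,100),(560,322)],80),('r3',[(636,100),(650,320)],80)]:
    q=[ray(d,(x+.5)/5.3333-.5+195,(y+.5)/5.3333-.5+135,z) for x,y in p];print(n,np.mean(q,0),np.arctan2(*(q[0]-q[1])[[1,0]]))
e=grab('side','s5')
cv2.imwrite('pics/m6.png',cv2.resize(e['color'][125:215,215:335,::-1],(800,600),interpolation=cv2.INTER_CUBIC))
E
```

```text
ball [ 425.55871384 -222.81045212  121.        ]
r1 [ 562.54075669 -155.32219469   80.        ] 0.01139467274163501
r2 [ 562.05997216 -221.53719574   80.        ] 0.003970443106724159
r3 [ 561.20609022 -287.81060035   80.        ] 0.005204735581077349
```

View pics/m6.png

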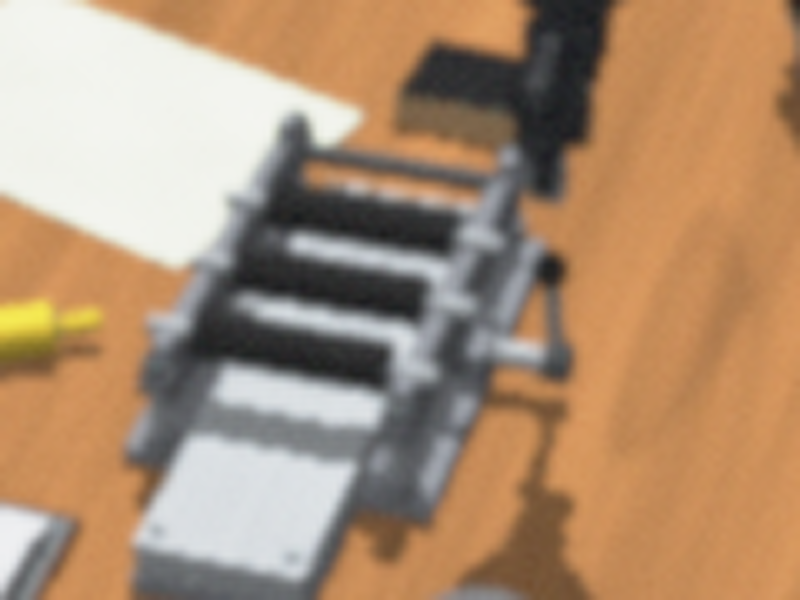

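>>> send_rows(
  plan=[
    {"dp":[0,0.004,-0.1],"twist":0},
    {"dp":[0,0.004,-0.2],"twist":0},
    {"dp":[0,0.004,-0.26],"twist":0},
    {"dp":[0,0.004,-0.3],"twist":0},
    {"dp":[0,0.004,-0.3],"twist":0},
    {"dp":[0,0.004,-0.3],"twist":0},
  ],
)

```text
t: 19.55
ee_pos: [423.2, -222.7, 109.7]
orientation: [1.0, 0.006, 0.0, -0.0]
ft_force: [-0.1, 0.3, -0.2]
finger_gap: 50.1
finger_force: 0.0
```

>>> send_rows(
  plan=[
    {"dp":[0,0,0],"twist":0},
    {"dp":[0,0,0],"twist":0},
    {"dp":[0,0,0],"twist":0},
    {"dp":[0,0,0],"twist":0},
    {"dp":[0,0,0],"twist":0},
    {"dp":[0,0,0],"twist":0},
  ],
  gripper=1,
  grip_force=20,
)

```text
t: 20.05
ee_pos: [423.4, -222.9, 110.3]
orientation: [1.0, 0.006, 0.001, 0.0]
ft_force: [-0.9, 4.3, 6.8]
finger_gap: 20.0
finger_force: 19.3
```

>>> send_rows(
  plan=[
    {"dp":[0,-0.04,0.011],"twist":0},
    {"dp":[0,-0.08,0.017],"twist":0},
    {"dp":[0,-0.12,0.02],"twist":0},
    {"dp":[0,-0.16,0.018],"twist":0},
    {"dp":[0,-0.2,0.013],"twist":0},
    {"dp":[0,-0.244,0.002],"twist":0},
    {"dp":[0,-0.244,0.002],"twist":0},
    {"dp":[0,-0.244,0.002],"twist":0},
  ],
)

```text
t: 20.72
ee_pos: [423.3, -284.8, 110.3]
orientation: [1.0, 0.006, 0.001, 0.001]
ft_force: [3.3, -7.6, -2.1]
finger_gap: 20.1
finger_force: 19.9
```

>>> send_rows(
  plan=[
    {"dp":[0,0,0],"twist":0},
    {"dp":[0,0,0],"twist":0},
    {"dp":[0,0,0],"twist":0},
    {"dp":[0,0,0],"twist":0},
  ],
  gripper=-0.17,
)

```text
t: 21.05
ee_pos: [422.9, -283.7, 109.9]
orientation: [1.0, 0.006, 0.0, 0.0]
ft_force: [-0.2, 0.6, -0.0]
finger_gap: 49.6
finger_force: 0.0
```

>>> send_rows(
  plan=[
    {"dp":[0,0,0.08],"twist":0},
    {"dp":[0,0,0.2],"twist":0},
    {"dp":[0,0,0.36],"twist":0},
    {"dp":[0,0.16,0.44],"twist":0},
    {"dp":[0,0.32,0.44],"twist":0},
    {"dp":[0,0.48,0.44],"twist":0},
    {"dp":[0,0.64,0.44],"twist":0},
    {"dp":[0,0.8,0.44],"twist":0},
  ],
)

```text
t: 21.72
ee_pos: [422.3, -82.1, 220.0]
orientation: [1.0, 0.006, 0.0, 0.0]
ft_force: [1.0, 0.0, 0.1]
finger_gap: 50.2
finger_force: 0.0
```

>>> send_rows(
  plan=[
    {"dp":[0,0.16,0],"twist":0},
    {"dp":[0,0.32,0],"twist":0},
    {"dp":[0,0.44,0],"twist":0},
    {"dp":[0,0.52,0],"twist":0},
    {"dp":[0,0.52,0],"twist":0},
  ],
)

```text
t: 22.13
ee_pos: [422.5, 49.0, 220.0]
orientation: [1.0, 0.008, 0.0, -0.0]
ft_force: [0.4, -0.3, 0.1]
finger_gap: 49.8
finger_force: 0.0
```

```bash
python3 - <<'E'
from h import *
d=grab('top','t6');e=grab('side','s6')
a=cv2.resize(d['color'][135:225,195:345,::-1],(800,480),interpolation=cv2.INTER_CUBIC)
cv2.imwrite('pics/m7.png',a)
print(monitor.state()['ee_pos'])
E
```

```text
[422.75725994  46.42524443 219.82390045]
```

View pics/m7.png

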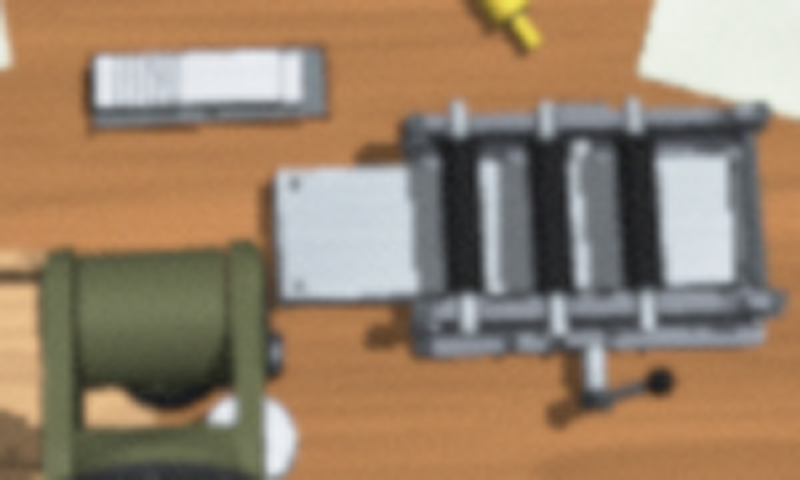

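```bash
python3 - <<'E'
import fit as F
from fit import *
F.T=d=ld('t6')
m=lambda L:[((x+.5)/5.3333-.5+195,(y+.5)/5.3333-.5+135) for x,y in L]
b=ray(d,*m([(660,381)])[0],121.5);print('ball',b)
F.fit([[-80,20,29],[-80,-20,29],[80,20,21],[80,-20,21],[64,-20,29],[64,20,29]],m([(95,53),(94,109),(304,49),(302,104),(283,106),(283,50)]),None,[680,36,-1.57],'gauge')
F.fit([[-95,-31,6],[95,-31,6],[95,31,6]],m([(92,130),(327,118),(324,45)]),None,[684,36,-1.57],'rest')
F.fit([[50,235,36],[-50,235,36]],m([(275,171),(280,302)]),None,[557,-250,0.01],'bedend')
E
```

```text
ball [ 426.79647783 -284.70674005  121.5       ]
gauge both [684.908   41.995   -1.5695] res [0.3, 0.5, 0.5, -0.7, -0.5, 0.9, 0.2, -0.1, -0.1, -0.9, -0.4, 0.3]
rest both [684.5507  37.0226  -1.5451] res [-0.7, 0.1, 0.4, 0.2, 0.2, -0.3]
bedend both [ 5.596053e+02 -2.506921e+02  1.380000e-02] res [0.0, 0.3, -0.0, -0.3]
```

The lever reads about -0.3 rad, so play is about 0.6 mm. The gauge is at about (683, 42) and still on its rest. Going over its ribbed end with a quarter turn.

>>> send_rows(
  plan=[
    {"dp":[0.13,0.08,0],"twist":0.07},
    {"dp":[0.26,0.08,0],"twist":0.15},
    {"dp":[0.39,0.08,0],"twist":0.22},
    {"dp":[0.52,0.08,0],"twist":0.3},
    {"dp":[0.52,0.08,0],"twist":0.37},
    {"dp":[0.52,0.08,0],"twist":0.44},
    {"dp":[0.52,0.08,0],"twist":0.5},
    {"dp":[0.52,0.08,0],"twist":0.5},
  ],
  gripper=-0.64,
)

```text
t: 22.9
ee_pos: [553.0, 64.7, 219.5]
orientation: [0.921, 0.389, -0.0, -0.0]
ft_force: [0.0, 0.4, 0.3]
finger_gap: 70.2
finger_force: 0.0
```

>>> send_rows(
  plan=[
    {"dp":[0.13,0.092,0],"twist":0.07},
    {"dp":[0.26,0.092,0],"twist":0.15},
    {"dp":[0.39,0.092,0],"twist":0.22},
    {"dp":[0.516,0.092,0],"twist":0.3},
    {"dp":[0.516,0.092,-0.1],"twist":0.37},
    {"dp":[0.516,0.092,-0.25],"twist":0.44},
    {"dp":[0.516,0.092,-0.4],"twist":0.493},
    {"dp":[0.516,0.092,-0.4],"twist":0.493},
  ],
)

```text
t: 23.57
ee_pos: [678.8, 87.6, 111.5]
orientation: [0.707, 0.707, -0.005, -0.004]
ft_force: [-1.8, -0.3, -2.6]
finger_gap: 70.1
finger_force: 0.0
```

>>> send_rows(
  plan=[
    {"dp":[0,0,0],"twist":0},
    {"dp":[0,0,0],"twist":0},
    {"dp":[0,0,0],"twist":0},
  ],
)

```text
t: 23.82
ee_pos: [683.1, 88.8, 123.2]
orientation: [0.708, 0.706, 0.002, 0.002]
ft_force: [-0.3, 0.9, 0.5]
finger_gap: 69.8
finger_force: 0.0
```

```bash
python3 - <<'E'
from h import *
e=grab('side','s7')
cv2.imwrite('pics/m8.png',cv2.resize(e['color'][150:270,170:290,::-1],(600,600),interpolation=cv2.INTER_CUBIC))
s=monitor.state();print(s['ee_pos'],s['joints'].round(2),s['orientation'].round(3))
print('tcp',(proj(e,[s['ee_pos']])-[170,150])*5)
g=np.array([[682,42,29]]);print('pred gauge corners x=-80,+64',(proj(e,[[703,122,29],[662,122,29],[703,-22,29],[662,-22,29]])-[170,150])*5)
E
```

```text
[682.94790519  88.9239644  122.94740546] [ 0.08  0.7   1.18 -0.    1.25  0.08] [0.708 0.707 0.002 0.001]
tcp [[155.79482557 264.14005244]]
pred gauge corners x=-80,+64 [[124.08453225 386.37623079]
 [176.96377046 398.8834444 ]
 [204.18806358 257.92052116]
 [254.34333002 268.883674  ]]
```

View pics/m8.png

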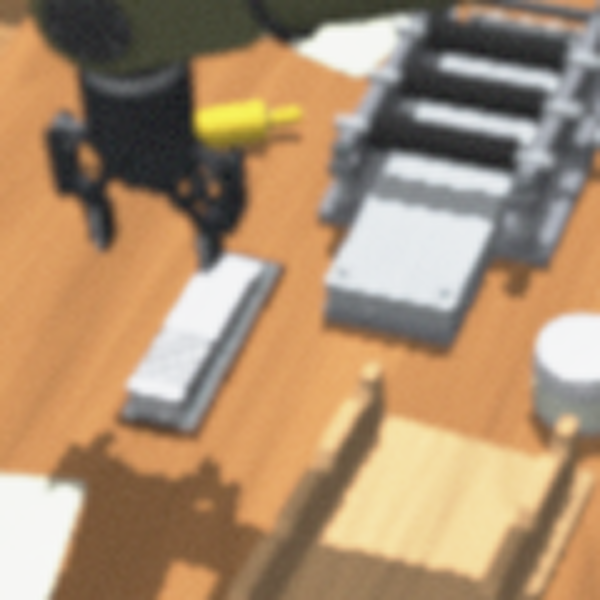

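>>> send_rows(
  plan=[
    {"dp":[0,0,-0.12],"twist":0},
    {"dp":[0,0,-0.24],"twist":0},
    {"dp":[0,0,-0.32],"twist":0},
    {"dp":[0,0,-0.38],"twist":0},
    {"dp":[0,0,-0.42],"twist":0},
    {"dp":[0,0,-0.432],"twist":0},
    {"dp":[0,0,-0.44],"twist":0},
    {"dp":[0,0,-0.44],"twist":0},
  ],
)

```text
t: 24.53
ee_pos: [682.5, 89.1, 10.9]
orientation: [0.707, 0.707, 0.001, 0.001]
ft_force: [-0.6, 0.1, 0.1]
finger_gap: 70.0
finger_force: 0.0
```

>>> send_rows(
  plan=[
    {"dp":[0,0,0],"twist":0},
    {"dp":[0,0,0],"twist":0},
    {"dp":[0,0,0],"twist":0},
    {"dp":[0,0,0],"twist":0},
    {"dp":[0,0,0],"twist":0},
    {"dp":[0,0,0],"twist":0},
    {"dp":[0,0,0],"twist":0},
  ],
  gripper=1,
  grip_force=50,
)

```text
t: 25.12
ee_pos: [682.6, 89.1, 11.2]
orientation: [0.707, 0.707, 0.001, 0.001]
ft_force: [0.3, 0.7, 5.4]
finger_gap: 38.8
finger_force: 52.0
```

>>> send_rows(
  plan=[
    {"dp":[0,0,0.06],"twist":0},
    {"dp":[0,0,0.18],"twist":0},
    {"dp":[0,0,0.32],"twist":0},
    {"dp":[0,0,0.44],"twist":0},
    {"dp":[0,0,0.44],"twist":0},
  ],
)

```text
t: 25.53
ee_pos: [684.2, 89.3, 128.1]
orientation: [0.707, 0.707, 0.004, 0.003]
ft_force: [1.7, -0.6, -1.2]
finger_gap: 38.8
finger_force: 51.3
```

>>> send_rows(
  plan=[
    {"dp":[-0.1,-0.07,0],"twist":0.008},
    {"dp":[-0.2,-0.14,0],"twist":0.008},
    {"dp":[-0.3,-0.21,0],"twist":0.008},
    {"dp":[-0.4,-0.28,0],"twist":0.008},
    {"dp":[-0.47,-0.34,0],"twist":0.008},
    {"dp":[-0.51,-0.36,0],"twist":0.008},
    {"dp":[-0.51,-0.36,0],"twist":0.008},
    {"dp":[-0.51,-0.36,0],"twist":0.008},
  ],
)

```text
t: 26.2
ee_pos: [554.4, -1.0, 120.2]
orientation: [0.703, 0.712, 0.0, 0.0]
ft_force: [0.0, -0.3, -3.1]
finger_gap: 38.9
finger_force: 51.7
```

>>> send_rows(
  plan=[
    {"dp":[0,0,-0.1],"twist":0},
    {"dp":[0,0,-0.18],"twist":0},
    {"dp":[0,0,-0.24],"twist":0},
    {"dp":[0,0,-0.28],"twist":0},
    {"dp":[0,0,-0.28],"twist":0},
    {"dp":[0,0,-0.28],"twist":0},
  ],
)

```text
t: 26.7
ee_pos: [554.8, -0.6, 49.8]
orientation: [0.702, 0.712, -0.0, -0.0]
ft_force: [0.9, 0.7, -1.6]
finger_gap: 38.8
finger_force: 51.7
```

```bash
python3 - <<'E'
from h import *
d=grab('top','t8');e=grab('side','s8')
a=cv2.resize(d['color'][145:225,225:335,::-1],(440,320),interpolation=cv2.INTER_CUBIC)
b=cv2.resize(e['color'][140:240,205:295,::-1],(360,400),interpolation=cv2.INTER_CUBIC)
o=np.zeros((400,800,3),np.uint8);o[:320,:440]=a;o[:,440:]=b
cv2.imwrite('pics/m9.png',o)
E
```

```text
(no output)
```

View pics/m9.png

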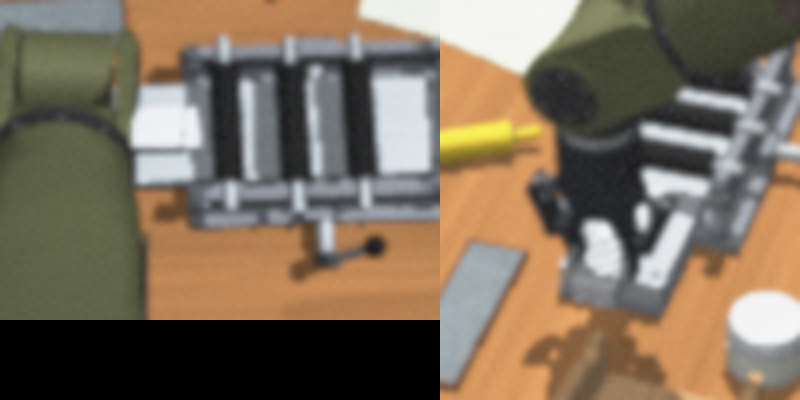

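The gauge is centred on the run-in within about 3 mm, with its nose just short of roller 1. Lowering onto the bed.

>>> send_rows(
  plan=[
    {"dp":[0,0,-0.016],"twist":0},
    {"dp":[0,0,-0.028],"twist":0},
    {"dp":[0,0,-0.036],"twist":0},
    {"dp":[0,0,-0.036],"twist":0},
    {"dp":[0,0,-0.036],"twist":0},
  ],
)

```text
t: 27.22
ee_pos: [554.5, -0.9, 41.1]
orientation: [0.702, 0.712, 0.0, 0.0]
ft_force: [-0.8, 0.2, 2.5]
finger_gap: 38.9
finger_force: 52.3
```

>>> send_rows(
  plan=[
    {"dp":[0,0,-0.004],"twist":0},
    {"dp":[0,0,-0.004],"twist":0},
    {"dp":[0,0,-0.004],"twist":0},
  ],
)

```text
t: 27.47
ee_pos: [554.6, -0.9, 40.9]
orientation: [0.702, 0.712, 0.0, 0.0]
ft_force: [-7.4, 1.6, 13.5]
finger_gap: 38.8
finger_force: 53.7
```

>>> send_rows(
  plan=[
    {"dp":[0,0,0],"twist":0},
    {"dp":[0,0,0],"twist":0},
    {"dp":[0,0,0.002],"twist":0},
    {"dp":[0,0,0.002],"twist":0},
  ],
  gripper=-0.1,
)

```text
t: 27.8
ee_pos: [554.4, -1.0, 40.3]
orientation: [0.702, 0.712, 0.0, 0.0]
ft_force: [-0.4, -0.8, 0.2]
finger_gap: 47.1
finger_force: 0.0
```

>>> send_rows(
  plan=[
    {"dp":[0,0,0],"twist":0},
    {"dp":[0,0,0],"twist":0},
    {"dp":[0,0,0],"twist":0},
    {"dp":[0,0,0],"twist":0},
    {"dp":[0,0,0],"twist":0},
    {"dp":[0,0,0],"twist":0},
  ],
  gripper=1,
  grip_force=25,
)

```text
t: 28.3
ee_pos: [554.5, -1.0, 40.4]
orientation: [0.702, 0.712, 0.0, 0.0]
ft_force: [-0.1, -0.9, 3.5]
finger_gap: 39.6
finger_force: 27.2
```

>>> send_rows(
  plan=[
    {"dp":[0,-0.02,0],"twist":0},
    {"dp":[0,-0.04,0],"twist":0},
    {"dp":[0,-0.06,0],"twist":0},
    {"dp":[0,-0.08,0],"twist":0},
    {"dp":[0.001,-0.1,0],"twist":0},
    {"dp":[0.001,-0.11,0],"twist":0},
    {"dp":[0.001,-0.11,0],"twist":0},
  ],
)

```text
t: 28.88
ee_pos: [554.8, -29.5, 40.4]
orientation: [0.703, 0.712, 0.0, 0.0]
ft_force: [-0.2, -0.3, 5.4]
finger_gap: 39.1
finger_force: 27.5
```

>>> send_rows(
  plan=[
    {"dp":[0,-0.02,0],"twist":0},
    {"dp":[0,-0.04,0],"twist":0},
    {"dp":[0.001,-0.06,0],"twist":0},
    {"dp":[0.001,-0.08,0],"twist":0},
    {"dp":[0.001,-0.1,0],"twist":0},
    {"dp":[0.001,-0.12,0],"twist":0},
    {"dp":[0.001,-0.134,0],"twist":0},
    {"dp":[0.001,-0.134,0],"twist":0},
  ],
)

```text
t: 29.55
ee_pos: [554.9, -63.1, 40.4]
orientation: [0.703, 0.712, -0.0, 0.0]
ft_force: [-0.3, -1.0, 5.0]
finger_gap: 39.3
finger_force: 27.5
```

>>> send_rows(
  plan=[
    {"dp":[0,0,0],"twist":0},
    {"dp":[0,0,0],"twist":0},
    {"dp":[0,0,0],"twist":0},
    {"dp":[0,0,0],"twist":0},
    {"dp":[0,0,0],"twist":0},
    {"dp":[0,0,0],"twist":0},
  ],
  gripper=-0.1,
)

```text
t: 30.05
ee_pos: [554.8, -62.0, 40.2]
orientation: [0.702, 0.712, -0.0, -0.0]
ft_force: [0.2, 0.5, 0.4]
finger_gap: 46.9
finger_force: 0.0
```

```bash
python3 - <<'E'
from h import *
d=grab('top','t9');e=grab('side','s9')
a=cv2.resize(d['color'][145:225,225:335,::-1],(440,320),interpolation=cv2.INTER_CUBIC)
b=cv2.resize(e['color'][140:240,205:295,::-1],(360,400),interpolation=cv2.INTER_CUBIC)
o=np.zeros((400,800,3),np.uint8);o[:320,:440]=a;o[:,440:]=b
cv2.imwrite('pics/m10.png',o)
E
```

```text
(no output)
```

View pics/m10.png

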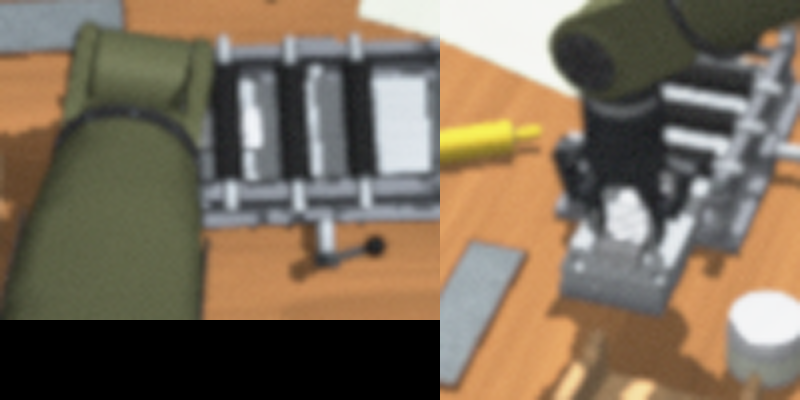

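The nose shows past roller 1 at (243–262, 100–150) in the left panel, and there was no resistance. The fit is confirmed, so I'll withdraw the gauge and take it back to its rest.

>>> send_rows(
  plan=[
    {"dp":[0,0,0],"twist":0},
    {"dp":[0,0,0],"twist":0},
    {"dp":[0,0,0],"twist":0},
    {"dp":[0,0,0],"twist":0},
    {"dp":[0,0,0],"twist":0},
    {"dp":[0,0,0],"twist":0},
  ],
  gripper=1,
  grip_force=50,
)

```text
t: 30.65
ee_pos: [555.1, -62.0, 40.5]
orientation: [0.702, 0.712, 0.0, 0.0]
ft_force: [-0.7, 1.7, 6.0]
finger_gap: 38.8
finger_force: 51.6
```

>>> send_rows(
  plan=[
    {"dp":[0,0.04,0],"twist":0},
    {"dp":[0,0.08,0],"twist":0},
    {"dp":[0,0.12,0],"twist":0},
    {"dp":[0,0.16,0],"twist":0},
    {"dp":[-0.001,0.2,0],"twist":0},
    {"dp":[-0.001,0.24,0],"twist":0},
    {"dp":[-0.001,0.26,0],"twist":0},
    {"dp":[-0.001,0.26,0],"twist":0},
  ],
)

```text
t: 31.32
ee_pos: [554.7, 4.5, 40.4]
orientation: [0.702, 0.712, 0.0, -0.0]
ft_force: [-0.8, 6.5, 7.7]
finger_gap: 38.6
finger_force: 52.0
```

>>> send_rows(
  plan=[
    {"dp":[0,0,0.06],"twist":0},
    {"dp":[0,0,0.18],"twist":0},
    {"dp":[0,0,0.28],"twist":0},
    {"dp":[0,0,0.32],"twist":0},
    {"dp":[0,0,0.32],"twist":0},
  ],
)

```text
t: 31.73
ee_pos: [555.3, 3.3, 121.7]
orientation: [0.702, 0.712, 0.001, 0.001]
ft_force: [0.9, -0.0, -3.2]
finger_gap: 39.3
finger_force: 51.4
```

>>> send_rows(
  plan=[
    {"dp":[0.1,0.07,0],"twist":-0.004},
    {"dp":[0.2,0.14,0],"twist":-0.004},
    {"dp":[0.3,0.21,0],"twist":-0.004},
    {"dp":[0.4,0.28,0],"twist":-0.004},
    {"dp":[0.47,0.32,0],"twist":-0.004},
    {"dp":[0.508,0.334,0],"twist":-0.004},
    {"dp":[0.508,0.334,0],"twist":-0.004},
    {"dp":[0.508,0.334,0],"twist":-0.004},
  ],
)

```text
t: 32.4
ee_pos: [680.7, 86.6, 117.4]
orientation: [0.704, 0.71, -0.001, -0.001]
ft_force: [0.3, 0.1, -2.6]
finger_gap: 39.1
finger_force: 51.7
```

>>> send_rows(
  plan=[
    {"dp":[0,0,-0.1],"twist":0},
    {"dp":[0,0,-0.2],"twist":0},
    {"dp":[0,0,-0.3],"twist":0},
    {"dp":[0,0,-0.36],"twist":0},
    {"dp":[0,0,-0.4],"twist":0},
    {"dp":[0,0,-0.4],"twist":0},
    {"dp":[0,0,-0.4],"twist":0},
  ],
)

```text
t: 32.98
ee_pos: [681.8, 86.4, 20.8]
orientation: [0.705, 0.71, 0.0, 0.0]
ft_force: [0.1, -0.9, -3.1]
finger_gap: 38.9
finger_force: 51.6
```

>>> send_rows(
  plan=[
    {"dp":[0,0,-0.016],"twist":0},
    {"dp":[0,0,-0.028],"twist":0},
    {"dp":[0,0,-0.036],"twist":0},
    {"dp":[0,0,-0.038],"twist":0},
    {"dp":[0,0,-0.04],"twist":0},
    {"dp":[0,0,-0.04],"twist":0},
  ],
)

```text
t: 33.48
ee_pos: [681.8, 86.6, 10.6]
orientation: [0.705, 0.71, 0.0, 0.0]
ft_force: [-0.6, 0.3, -2.8]
finger_gap: 38.5
finger_force: 51.8
```

>>> send_rows(
  plan=[
    {"dp":[0,0,0],"twist":0},
    {"dp":[0,0,0],"twist":0},
    {"dp":[0,0,0],"twist":0},
    {"dp":[0,0,0],"twist":0},
    {"dp":[0,0,0],"twist":0},
  ],
  gripper=-0.4,
)

```text
t: 33.9
ee_pos: [681.7, 86.5, 10.4]
orientation: [0.705, 0.71, 0.0, 0.0]
ft_force: [-0.2, -0.5, -0.6]
finger_gap: 60.0
finger_force: 0.0
```

>>> send_rows(
  plan=[
    {"dp":[0,0,0.08],"twist":0},
    {"dp":[0,0,0.2],"twist":0},
    {"dp":[0,0,0.36],"twist":0},
    {"dp":[0,0,0.5],"twist":0},
    {"dp":[-0.14,0.06,0.6],"twist":0},
    {"dp":[-0.3,0.12,0.7],"twist":0},
    {"dp":[-0.46,0.2,0.8],"twist":0},
    {"dp":[-0.62,0.3,0.8],"twist":0},
  ],
)

```text
t: 34.57
ee_pos: [547.2, 149.2, 209.5]
orientation: [0.705, 0.709, 0.002, 0.001]
ft_force: [1.5, 0.7, 1.4]
finger_gap: 59.8
finger_force: 0.0
```

>>> send_rows(
  plan=[
    {"dp":[-0.14,0.1,0],"twist":0},
    {"dp":[-0.28,0.2,0],"twist":0},
    {"dp":[-0.28,0.36,0],"twist":0},
    {"dp":[-0.28,0.36,0],"twist":0},
    {"dp":[-0.28,0.36,0],"twist":0},
  ],
)

```text
t: 34.98
ee_pos: [477.2, 240.8, 206.7]
orientation: [0.704, 0.711, 0.0, 0.0]
ft_force: [0.0, -0.8, -0.4]
finger_gap: 59.5
finger_force: 0.0
```

```bash
python3 - <<'E'
from h import *
d=grab('top','t10');e=grab('side','s10')
a=cv2.resize(d['color'][135:225,205:345,::-1],(560,360),interpolation=cv2.INTER_CUBIC)
b=cv2.resize(e['color'][140:240,205-30:265,::-1],(240,267),interpolation=cv2.INTER_CUBIC)
o=np.zeros((360,800,3),np.uint8);o[:,:560]=a;o[:267,560:]=b
cv2.imwrite('pics/m11.png',o)
print(monitor.state()['ee_pos'])
E
```

```text
[478.00388086 238.97727736 206.45121667]
```

View pics/m11.png

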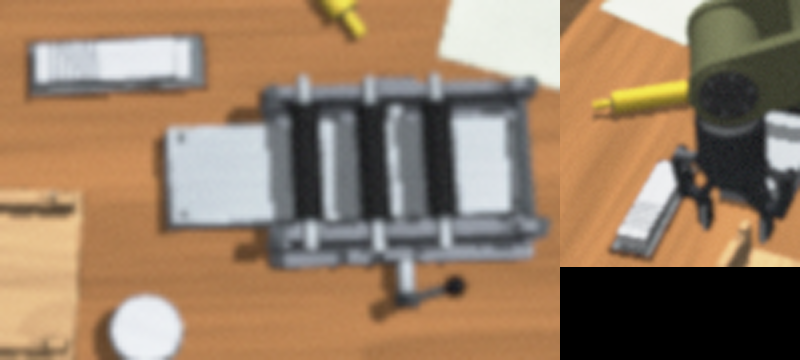

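The gauge lies on its rest (35–190, 40–82), the rollers are in saddles 1–3, and the ball at (455,285) is where I set it. Handing in.

```bash
python3 -c "
from station import close_job
print(close_job())"
```

```text
the job is handed in; nothing more can be done
None
```

The job is done and handed in: three rollers (the number in the rack) sit in press saddles 1–3, the lever is at about -0.3 rad (roughly 0.6 mm play by the lever's angle), the gauge slid under roller 1 without resistance, and it is back on its rest.

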